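# Index the inspection camera over the memory module

## Task

The inspection camera's swing arm is locked by a spring pin. Hook a fingertip under the orange pull ring and lift the pin, swing the arm one hole so that the camera stands over the green memory module, then let the pin drop fully home in that hole and take the finger out of the ring. Do not shift or pick up anything else on the bench.

Things in the scene. Friction and masses are not known exactly. Their poses are not given: they have to be found in the camera images.
- pivot (a point): Vertical axis of the swing arm, 60 mm above the bench. Axes of the fixed stand: z up, index plate on its -x side. That flat aluminium sector plate, top 40 mm above the bench, lies 98 to 142 mm from the axis and has five 13 mm black holes on a 120 mm radius, 0.436 rad (25 degrees) apart. The arm starts locked in the middle hole.
- pull_ring (a point): Centre of the orange pull ring's opening (50 mm; ring of 6 mm bar, 62 mm outside); it rides with pin and arm. Axes: x level towards the pivot, z up. The ring leans 45 degrees, foot on the pin's top, upper edge leaning towards the pivot: a finger that points 45 degrees down and towards the pivot goes squarely through. Pin home: centre 112 mm above the bench, 100 mm from the pivot axis.
- bush (a point): Top of the brass bush in which the pin slides (26 mm across, 78 mm above the bench), on the pin's axis, 120 mm from the pivot. The white arm under it is 32 mm wide, its top 62 mm above the bench. A dark upright column, 16 mm thick and 173 mm high, stands on the arm 8 mm beyond the pivot axis.
- index_pin (a joint): Lift of the pin (m): 0 fully home, stop at 0.024. Its foot is 10 mm deep in the hole, so it is clear of the plate above 0.010; let go between holes it rides on the plate at 0.010 and drops in when it comes over a hole (1.5 mm play each way). The spring pulls it down with about 4 N when home, 8 N at the stop.
- swing_arm (a joint): Angle of the arm (rad), 0 in the middle hole, positive anticlockwise from above; holes at -0.872, -0.436, 0, 0.436, 0.872. Pin and camera are on opposite sides of the pivot: swinging the ring one way swings the camera the other. Light friction (about 1 N at the ring); it stays where it is left.
- lens (a point): Middle of the underside of the camera's ring light (black, 88 mm across, with a green camera on top), 132 mm above the bench, 160 mm from the pivot, opposite the pin; its axes turn with the arm.
- memory_carrier: Loose grey carrier, 90 x 60 x 13 mm, with a green memory module (68 x 30 mm, black chips); origin centre of the underside. It stands under the camera's place one hole to one side or the other.
- drive_carrier: Loose grey carrier of the same size with a silver drive block (60 x 40 mm, top 18 mm above the bench, white label); it stands one hole to the other side. Origin centre of the underside.
- flux_jar: Loose jar, 44 mm across, 50 mm high, beside the stand; origin centre of the underside.
- parts_cup: Loose white bowl, 70 mm across, 40 mm high, at the right; origin centre of the underside.
- screwdriver: Loose screwdriver with a red handle, lying at the right of the bench.
- spool_blue: Loose blue solder spool, 54 mm across, 32 mm high, at the left; origin centre of the underside.
- spool_orange: Loose orange solder spool, 54 mm across, 32 mm high, at the left; origin centre of the underside.
There are look-alikes about, which are no part of the job. Leave any brown or yellow look-alike of the memory_carrier alone.

How it is judged:
By the outcome, as a careful person would: the job done as asked, in the order asked, and still so for the second after the job is handed in, with the robot touching nothing.
It also fails if it takes over 45 s, if anything falls off the work surface, if the arm or the gripper's body presses on something with over 40 N, if the wrist force passes 120 N, or if a joint passes its speed limit or range.

## Robot

A 6-joint arm with a two-finger parallel gripper is mounted at the origin on the work surface. World frame = base frame: x ahead of the robot, y to its left, z up, the work surface at z = 0. Lengths are in m, angles in rad, forces in N, time in s.
With the tool pointing down it reaches from about 0.25 to 0.775 m from the base axis. Payload 4 kg.
Tool frame: the origin (TCP) lies on the centre line of the jaws, within the pads' length; the fingertips stand 25 mm ahead of it and the grasp point (between the pads) lies 6 mm ahead of it; z points along the fingers, y is the line along which they close (so a half turn about z gives the same grasp; the last joint's range is limited). The gripper opens to 94 mm and grips with 3 to 60 N. Pads are 16 mm wide; open, the fingers measure 119 mm over their backs; the gripper's body (75 mm by 177 mm) begins 78 mm behind the grasp point.
Start: joints at [1.208, 0.087, 1.371, -0, 1.684, -0.103], TCP at [0.141, 0.532, 0.231] pointing down, gripper open.
Joint ranges: [-3.1, 3.1], [-0.76, 2.03], [0.27, 2.55], [-1.08, 4.22], [0.17, 2.65], [-2.57, 2.57]. Speed limits (rad/s): [2.79, 2.79, 3.14, 3.14, 3.14, 3.14].

## Interface

Orientations are given as [roll, pitch, yaw] about the fixed x, y, z axes, in that order (R = Rz(yaw) Ry(pitch) Rx(roll)).
In Python, from bench import robot, imaging gives the robot as it stands. The module is installed in compiled form; this text tells all that it offers.
- The arm moves only by the tool drive_tool, never from a script. Its argument "series" is a list of rows, each a list of 3 entries, a list of its own where there are three numbers: the finger opening in m, from 0 to 0.094, then the shift along the tool's x, y, z in m, then the turn, a rotation vector about the tool's x, y, z in rad. A call has 1 to 5 rows; each row is the pose to reach, as a shift and turn from the pose commanded when the call began, along the tool's axes at that moment; what a row does not reach only later rows make up. A row lasts 1/8 s, in which the tool goes at most 62.5 mm and 10.7 degrees, less where a joint would pass 70% of its speed; a pose out of reach is approached as far as the arm can. A call with a gripper value outside its range is refused whole. The fingers move at their own pace and stop on an object; the grip force is fixed at half the most. Time passes only in rows, so rows that repeat a pose let the fingers close. It gives the time, the measured TCP pose, the force, the opening and the grip force at its end, in the units of the state.
- robot.get_obs(): the state, without advancing time (a new reading comes with each control period).
- imaging.snapshot(name): name is "side" or "top" or "wrist"; returns the picture (420x560x3 uint8, red, green, blue); there is no depth.
- imaging.get_calibration(name): a dict with "intrinsics" (3x3 intrinsics, pixels), "position" and "rotation" of the camera in the world. Camera axes: x right, y up, looking along -z (the intrinsics and any distortion apply to the point x, -y, -z); pixel columns grow to the right and rows downward; lengths in m; the calibration is good to about 2 mm. The wrist camera is an equidistant fisheye: a pixel r from the principal point sees the ray r / f radians off the axis. A picture is of the moment at which its call begins: read the wrist's pose just before it. get_calibration takes no time and is no camera call; for the wrist camera it gives the pose at the moment of the call.
- robot.close_job(): hands the job in; it is judged then, once.
The state is a dict: "time": time; "joint_positions": joint angles; "qvel": joint speeds; "joint_torque": joint torques, N m; "tool_pos": TCP position; "ee_rot": TCP orientation; "wrist_force": force on the tool from outside, world axes, zero at the start; "wrist_torque": the same for the moment, N m; "width": finger opening in m; "finger_force": force on a finger pad.
Only numpy, scipy, OpenCV 4.12 (cv2) and the standard library are available. Lean on these libraries where they do the work, as an engineer would, in place of code of your own. Each camera call takes 0.05 s, during which the arm holds its last target. There are 200 camera calls.

## Working session

There is one attempt and no reset: what is moved stays moved. The work goes in short steps, Python scripts to look and compute and a tool call to move; the robot and the scene stay as the last step left them, time stands still between calls to the robot, and variables do not carry over. Pictures are saved under pics/ and viewed, at most 10 in all, crops included, and the job is handed in when it is done.

Besides the shell and the picture viewer there is one more tool, called after ">>>" by a JSON object that holds its "fn" and its "kwargs". drive_tool: Moves the arm, as the interface text tells. Its arguments: {"type":"object","properties":{"series":{"type":"array"}},"required":["series"]}

```bash
mkdir -p pics; python3 - <<'E'
from bench import robot, imaging
import cv2,numpy as np
o=robot.get_obs();print({k:np.round(v,3) for k,v in o.items()})
for n in("top","side"):
    im=imaging.snapshot(n);cv2.imwrite(f"pics/{n}0.png",im[:,:,::-1]);np.save(f"pics/{n}0.npy",im)
    c=imaging.get_calibration(n);print(n,{k:np.round(v,3).tolist() for k,v in c.items()})
E
```

```text
{'time': np.float64(0.0), 'joint_positions': array([ 1.208,  0.088,  1.372, -0.   ,  1.684, -0.103]), 'qvel': array([-0.001,  0.   ,  0.002,  0.   , -0.001,  0.   ]), 'joint_torque': array([-1.0000e-03, -3.4019e+01, -3.0242e+01,  7.2000e-02,  3.3000e-02,
       -0.0000e+00]), 'tool_pos': array([0.141, 0.531, 0.229]), 'ee_rot': array([-3.139, -0.   ,  2.882]), 'wrist_force': array([-0.09 , -0.464, -0.449]), 'wrist_torque': array([0.022, 0.029, 0.025]), 'finger_force': np.float64(0.0), 'width': np.float64(0.094)}
top {'intrinsics': [[410.467, 0.0, 281.68], [0.0, 410.467, 206.764], [0.0, 0.0, 1.0]], 'position': [0.286, -0.023, 1.325], 'rotation': [0.233, -0.002, -1.545]}
side {'intrinsics': [[480.15, 0.0, 273.559], [0.0, 480.15, 216.123], [0.0, 0.0, 1.0]], 'position': [0.279, 0.966, 1.082], 'rotation': [0.821, -0.016, -2.823]}
```

View pics/top0.png

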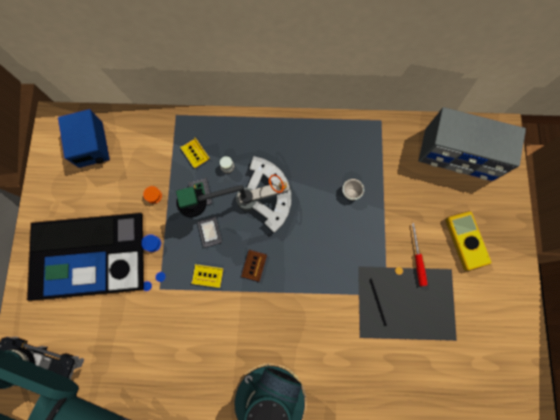

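View pics/side0.png

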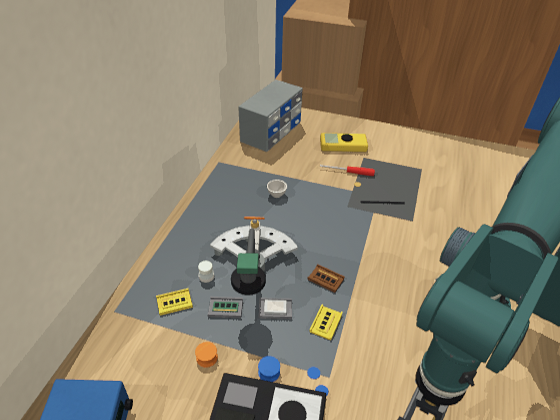

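Top view: the stand is near (250,197), with the ring at ~(277,183) and the camera at ~(190,200). Side view: the green module is at (226,307) on the jar side, and the drive is at (275,308). Next I'll measure these and zoom in.

```bash
cat > h.py <<'E'
import numpy as np,cv2
from scipy.spatial.transform import Rotation as Ro
from bench import robot, imaging
def ray(n,uv):
    c=imaging.get_calibration(n);K=np.array(c["intrinsics"]);R=Ro.from_euler("xyz",c["rotation"]).as_matrix() if np.size(c["rotation"])==3 else np.array(c["rotation"])
    d=np.linalg.inv(K)@[uv[0],uv[1],1];return np.array(c["position"]),R@(d*[1,-1,-1])
def at(n,uv,z):
    p,d=ray(n,uv);return p+d*(z-p[2])/d[2]
def tri(a,b):
    (p,d),(q,e)=ray("top",a),ray("side",b);d/=np.linalg.norm(d);e/=np.linalg.norm(e)
    s=np.linalg.lstsq(np.c_[d,-e],q-p,rcond=None)[0];A=p+s[0]*d;B=q+s[1]*e;return (A+B)/2,np.linalg.norm(A-B)
def px(n,X):
    c=imaging.get_calibration(n);R=Ro.from_euler("xyz",c["rotation"]).as_matrix();v=R.T@(np.array(X)-c["position"])*[1,-1,-1];w=np.array(c["intrinsics"])@v;return w[:2]/w[2]
E
python3 - <<'E'
from h import *
print(np.round([at("top",(269,397),0.2),at("top",(250,197),.06)],3))
for n,box in(("top",(160,110,310,300)),("side",(190,200,310,330))):
    im=np.load(f"pics/{n}0.npy");x0,y0,x1,y1=box
    cv2.imwrite(f"pics/{n}c.png",cv2.resize(im[y0:y1,x0:x1,::-1],None,fx=4.5 if n=="side" else 3.15,fy=4.5 if n=="side" else 3.15,interpolation=cv2.INTER_CUBIC))
    h=cv2.cvtColor(im,cv2.COLOR_RGB2HSV)
    for name,lo,hi in(("orange",(3,120,120),(18,255,255)),("green",(40,60,30),(85,255,255)),("white",(0,0,150),(180,60,255))):
        m=cv2.inRange(h,lo,hi);m2=np.zeros_like(m);m2[y0:y1,x0:x1]=m[y0:y1,x0:x1]
        N,_,st,ce=cv2.connectedComponentsWithStats(m2)
        print(n,name,[(s.tolist(),np.round(c,1).tolist()) for s,c in zip(st[1:],ce[1:]) if s[4]>15])
E
```

```text
[[0.056 0.    0.2  ]
 [0.615 0.084 0.06 ]]
top orange [([160, 110, 150, 132, 2080], [198.6, 140.8]), ([269, 174, 17, 19, 103], [277.4, 184.7]), ([160, 245, 3, 25, 45], [160.7, 255.5]), ([255, 258, 6, 18, 26], [257.4, 266.4]), ([160, 290, 150, 10, 1199], [227.6, 295.4])]
top green [([176, 183, 29, 25, 426], [188.3, 195.5])]
top white [([220, 157, 12, 11, 109], [225.5, 162.0]), ([248, 157, 41, 41, 570], [262.7, 173.8]), ([271, 177, 9, 8, 51], [275.3, 180.4]), ([261, 186, 14, 10, 93], [266.6, 190.9]), ([254, 191, 37, 40, 588], [276.0, 211.3]), ([202, 221, 15, 20, 212], [208.8, 230.8])]
side orange [([244, 217, 21, 3, 42], [253.6, 217.6])]
side green [([237, 253, 22, 21, 429], [247.3, 263.2]), ([212, 302, 26, 10, 129], [225.2, 305.5])]
side white [([255, 221, 42, 37, 688], [273.5, 240.4]), ([210, 222, 41, 33, 589], [231.4, 239.3]), ([198, 260, 14, 19, 158], [204.0, 267.1]), ([264, 299, 23, 14, 283], [274.8, 305.8])]
```

View pics/topc.png

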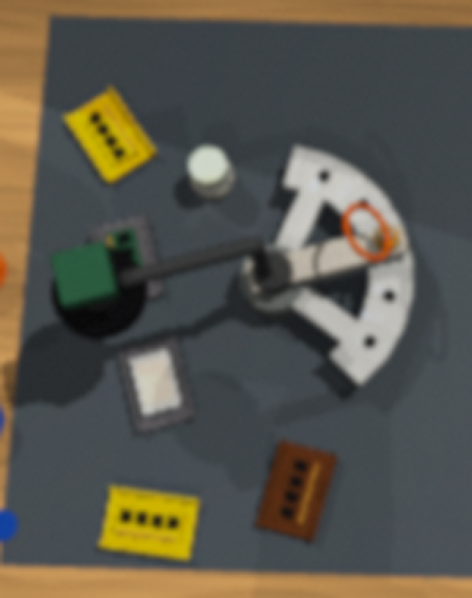

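View pics/sidec.png

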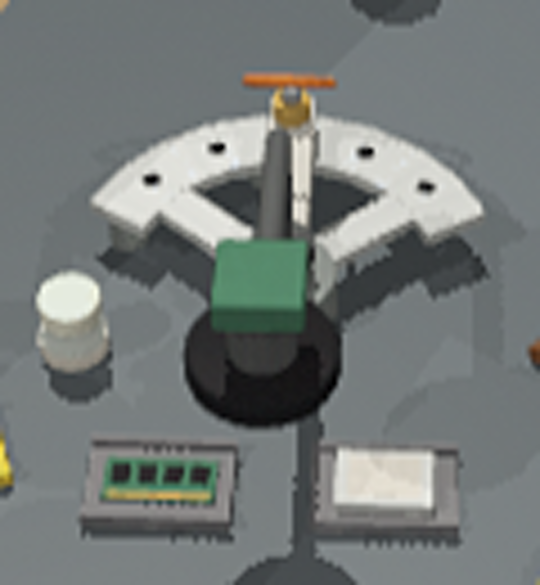

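Top crop: holes at (324,175), (363,200), (389,296) and (370,341), ring at (368,232). Side crop: holes at (152,180), (217,148), (366,152) and (426,187), ring edge-on, module on the jar side. I'll fit the pivot to the holes.

```bash
python3 - <<'E'
from h import *
from scipy.optimize import least_squares
A=np.array([-.872,-.436,.436,.872])
T=[(160+a/3.15-.3,110+b/3.15-.3) for a,b in((370,341),(389,296),(363,200),(324,175))]
S=[(190+a/4.5-.4,200+b/4.5-.4) for a,b in((426,187),(366,152),(217,148),(152,180))]
for nm,P in(("top",[at("top",p,.04)[:2] for p in T]),("side",[at("side",p,.04)[:2] for p in S])):
    f=lambda v:(np.array(P)-(v[:2]+.12*np.c_[np.cos(v[2]+A),np.sin(v[2]+A)])).ravel()
    r=least_squares(f,[.615,.084,-1.4],loss="soft_l1",f_scale=.003)
    print(nm,r.x.round(4),(f(r.x)*1e3).round(1))
    p,a=r.x[:2],r.x[2];u=np.array([np.cos(a),np.sin(a)])
    print("ring",p+.1*u,px("top",[*(p+.1*u),.112]),px("side",[*(p+.1*u),.112]))
    for s in(-.436,.436):print(s,"lens",(p-.16*np.array([np.cos(a+s),np.sin(a+s)])).round(3))
# ring tri
im=np.load("pics/top0.npy");hh=cv2.cvtColor(im,cv2.COLOR_RGB2HSV);m=cv2.inRange(hh,(3,120,120),(18,255,255))[174:193,269:286]
print(cv2.minEnclosingCircle(cv2.findNonZero(m)),cv2.boundingRect(m))
print("mem",at("side",(225.2,305.5),.012),"drive",at("side",(274.8,305.8),.018))
print("ring side mid",tri((277,183),(253.6,217.6)), at("top",(277,183),.112))
E
```

```text
top [ 0.6195  0.0962 -1.2775] [-0.5 -0.2 -1.6 -0.   3.6  0.4 -0.4 -0.1]
ring [6.48396489e-01 4.45106419e-04] [276.23280787 182.91796674] [252.13459831 218.16054837]
-0.436 lens [0.642 0.255]
0.436 lens [0.513 0.215]
side [ 0.6145  0.0928 -1.2726] [-0.1  0.1 -0.2 -0.1  0.2 -0.2  0.1  0.2]
ring [ 0.64392722 -0.002794  ] [277.24226509 184.33792632] [253.93491206 217.79322727]
-0.436 lens [0.637 0.251]
0.436 lens [0.507 0.212]
((8.194914817810059, 9.118643760681152), 9.662251472473145) (0, 0, 17, 19)
mem [0.63600096 0.25114607 0.012     ] drive [0.5067037  0.21250617 0.018     ]
ring side mid (array([ 0.64617958, -0.00206956,  0.11350489]), np.float64(0.0030115318391810988)) [ 0.64819666 -0.00192487  0.112     ]
```

```bash
cat >> h.py <<'E'
PV=np.array([.616,.094]);A0=-1.274
def Rt(s=0):
    a=A0+s;z=np.array([-np.cos(a),-np.sin(a),-1])/2**.5;y=np.array([-np.sin(a),np.cos(a),0]);return np.c_[np.cross(y,z),y,z]
def C(s=0): a=A0+s;return np.array([PV[0]+.1*np.cos(a),PV[1]+.1*np.sin(a),.112])
def pose():
    o=robot.get_obs();return np.array(o["tool_pos"]),Ro.from_euler("xyz",o["ee_rot"]).as_matrix(),o
def to(P,R,p0=None,R0=None):
    if p0 is None:p0,R0,_=pose()
    return (R0.T@(np.array(P)-p0)).round(4).tolist(),Ro.from_matrix(R0.T@R).as_rotvec().round(4).tolist()
E
python3 - <<'E'
from h import *
p,R,o=pose()
print(Rt().round(3).tolist(),C(),C(-.436))
Rh=Ro.from_matrix(R)*Ro.from_rotvec(.5*Ro.from_matrix(R.T@Rt()).as_rotvec())
print(to([.15,.53,.40],R),to([.30,.35,.42],Rh.as_matrix()),to([.6,-.1,.32],Rt()))
E
```

```text
[[-0.207, 0.956, -0.207], [0.676, 0.292, 0.676], [0.707, 0.0, -0.707]] [ 0.64524581 -0.00162783  0.112     ] [ 0.60212455 -0.00503268  0.112     ]
([-0.0088, 0.0009, -0.1706], [0.0, 0.0, 0.0]) ([-0.2, -0.1346, -0.1903], [-0.1997, 0.3582, 0.4795]) ([-0.6056, -0.4923, -0.0897], [-0.3994, 0.7164, 0.9591])
```

>>> {"fn": "drive_tool", "kwargs": {"series": [[0.0, [0, 0, -0.06], [0, 0, 0]], [0.0, [0, 0, -0.12], [0, 0, 0]], [0.0, [-0.04, -0.03, -0.17], [-0.05, 0.09, 0.12]], [0.0, [-0.08, -0.06, -0.18], [-0.1, 0.18, 0.24]], [0.0, [-0.12, -0.09, -0.19], [-0.15, 0.27, 0.36]]]}}

```text
time: 0.72
tool_pos: [0.2348, 0.4128, 0.4216]
ee_rot: [3.038, -0.293, 2.532]
wrist_force: [1.2, -0.0, 0.2]
width: 0.0474
finger_force: 0.0
```

```bash
python3 - <<'E'
from h import *
print(to([.6,-.1,.32],Rt()),to([.35,.30,.42],Rt()),pose()[2]["joint_positions"].round(2))
E
```

```text
([-0.5972, -0.2022, -0.0954], [-0.2451, 0.4425, 0.5977]) ([-0.1527, -0.0217, -0.0469], [-0.2451, 0.4425, 0.5977]) [ 0.72 -0.12  1.23  0.34  1.98 -0.08]
```

>>> {"fn": "drive_tool", "kwargs": {"series": [[0.0, [-0.05, -0.01, -0.015], [-0.06, 0.11, 0.14]], [0.0, [-0.1, -0.02, -0.03], [-0.12, 0.22, 0.28]], [0.0, [-0.15, -0.03, -0.045], [-0.18, 0.33, 0.43]], [0.0, [-0.2, -0.05, -0.06], [-0.245, 0.44, 0.6]], [0.0, [-0.25, -0.065, -0.07], [-0.245, 0.44, 0.6]]]}}

```text
time: 1.35
tool_pos: [0.4053, 0.2051, 0.4081]
ee_rot: [-3.137, -0.781, 1.86]
wrist_force: [-0.1, 0.2, -0.2]
width: 0.0006
finger_force: 0.0
```

```bash
python3 - <<'E'
from h import *
print(to([.6,-.1,.32],Rt()),to(C()-.095*Rt()[:,2],Rt()),pose()[2]["joint_positions"].round(2))
E
```

```text
([-0.3091, 0.0987, -0.1829], [0.0004, 0.004, -0.0054]) ([-0.3982, 0.1712, -0.0733], [0.0004, 0.004, -0.0054]) [-0.15 -0.09  1.38  0.81  2.08 -0.11]
```

>>> {"fn": "drive_tool", "kwargs": {"series": [[0.0, [-0.052, 0.016, -0.031], [0, 0, 0]], [0.0, [-0.104, 0.032, -0.062], [0, 0, 0]], [0.0, [-0.156, 0.048, -0.093], [0, 0, 0]], [0.0, [-0.208, 0.064, -0.124], [0, 0, 0]], [0.0, [-0.26, 0.08, -0.155], [0, 0, 0]]]}}

```text
time: 1.98
tool_pos: [0.5678, -0.0511, 0.3358]
ee_rot: [-3.139, -0.78, 1.866]
wrist_force: [0.7, 1.3, 1.0]
width: 0.0002
finger_force: 0.0
```

```bash
python3 - <<'E'
from h import *
print(to(C()-.095*Rt()[:,2],Rt()),pose()[2]["joint_positions"].round(2))
E
```

```text
([-0.1403, 0.0888, 0.0812], [-0.0016, 0.0053, -0.001]) [-0.48  0.41  0.96  0.7   2.25 -0.46]
```

>>> {"fn": "drive_tool", "kwargs": {"series": [[0.0, [-0.04, 0.025, 0.01], [0, 0, 0]], [0.0, [-0.08, 0.05, 0.035], [0, 0, 0]], [0.0, [-0.12, 0.075, 0.06], [0, 0, 0]], [0.0, [-0.14, 0.089, 0.081], [0, 0.005, 0]], [0.0, [-0.14, 0.089, 0.081], [0, 0.005, 0]]]}}

```text
time: 2.6
tool_pos: [0.6634, -0.0632, 0.176]
ee_rot: [-3.13, -0.79, 1.861]
wrist_force: [-0.3, 0.1, 0.1]
width: 0.0005
finger_force: 0.0
```

```bash
python3 - <<'E'
from h import *
p,R,o=pose();print(to(C(),Rt()),o["joint_positions"].round(2))
ims=[imaging.snapshot(n) for n in("wrist","side")]
a=ims[0];b=cv2.resize(ims[1][180:280,190:330],None,fx=3,fy=3,interpolation=cv2.INTER_CUBIC)
im=np.zeros((420,800,3),np.uint8);im[:,:380]=a[:,90:470];im[:300,380:]=b;cv2.imwrite("pics/s1.png",im[:,:,::-1])
E
```

```text
([-0.0002, 0.0013, 0.0906], [-0.007, -0.0047, -0.0048]) [-0.44  0.68  0.88  0.64  2.08 -0.56]
```

View pics/s1.png

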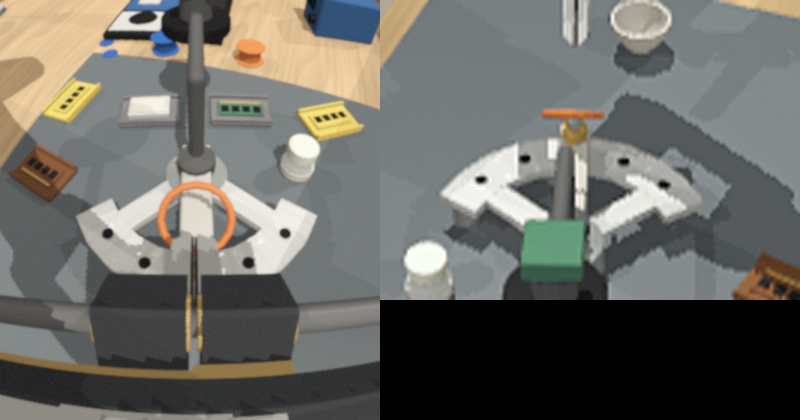

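The wrist view shows the ring at (197,218), centred on the finger line (195,238). The side view shows the fingers at (574,·), in line with the ring at (573,115). Inserting.

>>> {"fn": "drive_tool", "kwargs": {"series": [[0.0, [0, 0.001, 0.03], [0, 0, 0]], [0.0, [0, 0.001, 0.06], [0, 0, 0]], [0.0, [0, 0.001, 0.08], [0, 0, 0]], [0.0, [0, 0.001, 0.094], [0, 0, 0]], [0.0, [0, 0.001, 0.094], [0, 0, 0]]]}}

```text
time: 3.32
tool_pos: [0.6456, 0.0001, 0.1153]
ee_rot: [-3.141, -0.784, 1.869]
wrist_force: [-1.3, -0.9, -0.6]
width: -0.0001
finger_force: 0.0
```

>>> {"fn": "drive_tool", "kwargs": {"series": [[0.0, [0.004, 0, 0], [0, 0, 0]], [0.0, [0.008, 0, 0], [0, 0, 0]], [0.0, [0.01, 0, 0], [0, 0, 0]], [0.0, [0.01, 0, 0], [0, 0, 0]]]}}

```text
time: 3.82
tool_pos: [0.644, 0.0057, 0.1213]
ee_rot: [-3.14, -0.783, 1.867]
wrist_force: [-0.2, -2.7, -1.3]
width: 0.0003
finger_force: 1.3
```

```bash
python3 - <<'E'
from h import *
p,R,o=pose();print(to(C(),Rt()),o["joint_positions"].round(2))
E
```

```text
([-0.0118, -0.001, 0.0014], [-0.0005, 0.0025, -0.0007]) [-0.37  0.61  1.09  0.63  1.91 -0.6 ]
```

>>> {"fn": "drive_tool", "kwargs": {"series": [[0.0, [0.003, 0, -0.003], [0, 0, 0]], [0.0, [0.006, 0, -0.006], [0, 0, 0]], [0.0, [0.009, 0, -0.009], [0, 0, 0]], [0.0, [0.012, 0, -0.012], [0, 0, 0]], [0.0, [0.012, 0, -0.012], [0, 0, 0]]]}}

```text
time: 4.45
tool_pos: [0.6438, 0.0058, 0.1376]
ee_rot: [-3.139, -0.783, 1.866]
wrist_force: [2.9, -4.8, -6.7]
width: 0.0009
finger_force: 3.6
```

```bash
python3 - <<'E'
from h import *
p,R,o=pose();print(to(C(),Rt()),o["wrist_force"].round(1))
m=imaging.snapshot("side");cv2.imwrite("pics/s2.png",cv2.resize(m[180:280,190:330,::-1],None,fx=4,fy=4,interpolation=cv2.INTER_CUBIC))
h=cv2.inRange(cv2.cvtColor(m,cv2.COLOR_RGB2HSV),(3,120,120),(18,255,255))[200:235,230:280]
q=cv2.findNonZero(h)[:,0]+[230,200];print(q.mean(0),q.min(0),q.max(0),px("side",C()),px("side",C()+[0,0,.015]))
E
```

```text
([-0.0234, -0.0008, 0.0128], [-0.0013, 0.0027, -0.0014]) [ 2.9 -4.8 -6.7]
[253.375 213.65 ] [244 212] [263 215] [253.3796534  217.94758564] [253.31531422 214.21370315]
```

View pics/s2.png

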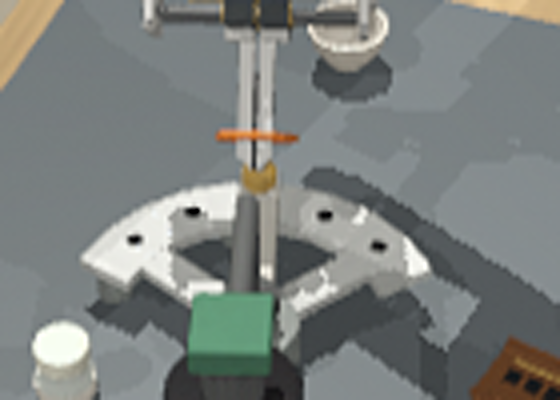

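Ring at crop (258,136), risen about 16 mm, with the fingers through it. Force is about −6.7 N in z, which matches the spring. Next, the swing.

```bash
python3 - <<'E'
from h import *
p,R,o=pose()
for s in(-.11,-.22,-.33,-.4,-.436):
    Q=Ro.from_rotvec([0,0,s]).as_matrix();v=p-[*PV,0];print(s,to(Q@v+[*PV,0],Q@R,p,R))
E
```

```text
-0.11 ([0.0003, -0.0102, 0.0003], [-0.0776, 0.0002, 0.078])
-0.22 ([0.0014, -0.0202, 0.0015], [-0.1552, 0.0004, 0.156])
-0.33 ([0.0033, -0.03, 0.0034], [-0.2327, 0.0007, 0.2339])
-0.4 ([0.0049, -0.0361, 0.005], [-0.2821, 0.0008, 0.2836])
-0.436 ([0.0058, -0.0391, 0.0059], [-0.3075, 0.0009, 0.3091])
```

>>> {"fn": "drive_tool", "kwargs": {"series": [[0.0, [0.0003, -0.01, 0.0003], [-0.078, 0, 0.078]], [0.0, [0.0014, -0.02, 0.0014], [-0.155, 0, 0.156]], [0.0, [0.0033, -0.03, 0.0033], [-0.233, 0, 0.234]], [0.0, [0.005, -0.036, 0.005], [-0.282, 0, 0.283]], [0.0, [0.0058, -0.039, 0.0058], [-0.308, 0, 0.309]]]}}

```text
time: 5.12
tool_pos: [0.6028, 0.0027, 0.1376]
ee_rot: [-3.137, -0.783, 1.428]
wrist_force: [0.6, -4.5, -7.2]
width: 0.0005
finger_force: 5.2
```

```bash
cat >> h.py <<'E'
def look(fn=None):
    p,R,o=pose();print("to C",to(C(-.436),Rt(-.436)),o["wrist_force"].round(1))
    m=imaging.snapshot("side")
    if fn:cv2.imwrite(fn,cv2.resize(m[180:320,190:330,::-1],None,fx=4,fy=4,interpolation=cv2.INTER_CUBIC))
    H=cv2.cvtColor(m,cv2.COLOR_RGB2HSV)
    h=cv2.inRange(H,(3,120,120),(18,255,255))[200:240,240:310];q=cv2.findNonZero(h)[:,0]+[240,200]
    g=cv2.inRange(H,(40,60,30),(85,255,255))[230:280,190:280];N,_,st,ce=cv2.connectedComponentsWithStats(g);k=1+st[1:,4].argmax()
    print("ring",q.mean(0),q.min(0),q.max(0),"cam",ce[k]+[190,230])
    for s in(-.416,-.436,-.456):print(s,px("side",C(s)),px("side",C(s)+[0,0,.01]))
E
python3 -c "
from h import *
look()"
```

```text
to C ([-0.0235, 0.0004, 0.0126], [-0.0016, 0.0025, -0.0026]) [ 0.6 -4.5 -7.2]
ring [267.75       216.55555556] [259 213] [278 220] cam [219.55787037 257.49768519]
-0.416 [266.97167116 220.2997065 ] [266.9946202  217.81645624]
-0.436 [267.5824827  220.50966795] [267.60840613 218.0263492 ]
-0.456 [268.18770227 220.7281524 ] [268.2165761  218.24475964]
```

The swing is on target at about −0.435. Lowering.

>>> {"fn": "drive_tool", "kwargs": {"series": [[0.0, [-0.003, 0, 0.003], [0, 0, 0]], [0.0, [-0.006, 0, 0.006], [0, 0, 0]], [0.0, [-0.009, 0, 0.009], [0, 0, 0]], [0.0, [-0.012, 0, 0.012], [0, 0, 0]], [0.0, [-0.016, 0, 0.012], [0, 0, 0]]]}}

```text
time: 5.8
tool_pos: [0.6041, 0.0016, 0.1203]
ee_rot: [-3.141, -0.788, 1.435]
wrist_force: [-0.4, 1.3, 0.6]
width: 0.0006
finger_force: 0.0
```

```bash
python3 -c "
from h import *
look('pics/s3.png')"
```

```text
to C ([-0.0107, -0.0011, 0.001], [-0.0024, -0.0029, 0.0023]) [-0.4  1.3  0.6]
ring [267.94594595 220.54054054] [259 217] [277 224] cam [220.09027778 257.62268519]
-0.416 [266.97167116 220.2997065 ] [266.9946202  217.81645624]
-0.436 [267.5824827  220.50966795] [267.60840613 218.0263492 ]
-0.456 [268.18770227 220.7281524 ] [268.2165761  218.24475964]
```

View pics/s3.png

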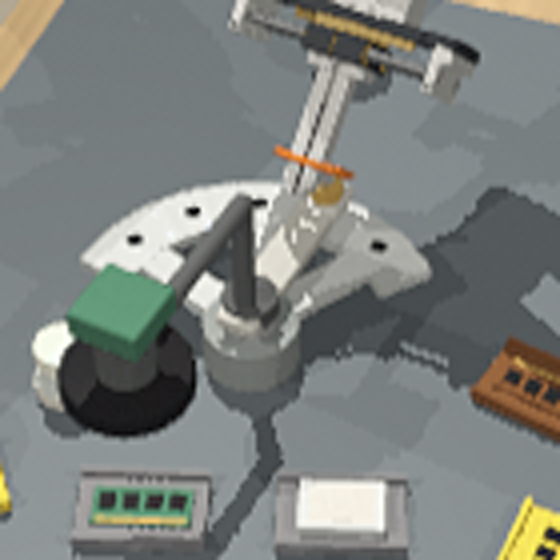

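The ring is at row 220.5, which matches home (220.5; riding on the plate would read 218.0), and the force is near zero. The pin is home, so I'll centre the finger in the ring and withdraw.

>>> {"fn": "drive_tool", "kwargs": {"series": [[0.0, [-0.008, -0.001, 0], [0, 0, 0]], [0.0, [-0.01, -0.001, -0.004], [0, 0, 0]], [0.0, [-0.01, -0.001, -0.03], [0, 0, 0]], [0.0, [-0.01, -0.001, -0.07], [0, 0, 0]], [0.0, [-0.01, -0.001, -0.12], [0, 0, 0]]]}}

```text
time: 6.48
tool_pos: [0.5895, -0.0907, 0.1972]
ee_rot: [-3.138, -0.785, 1.431]
wrist_force: [0.4, 0.5, -0.4]
width: 0.0005
finger_force: 0.0
```

>>> {"fn": "drive_tool", "kwargs": {"series": [[0.0, [0, 0, -0.04], [0, 0, 0]], [0.0, [0, 0, -0.06], [0, 0, 0]], [0.0, [0, 0, -0.06], [0, 0, 0]], [0.0, [0, 0, -0.06], [0, 0, 0]]]}}

```text
time: 6.98
tool_pos: [0.5839, -0.1316, 0.2375]
ee_rot: [-3.136, -0.785, 1.429]
wrist_force: [-0.0, -0.4, 1.0]
width: 0.0004
finger_force: 0.0
```

```bash
python3 -c "
from h import *
look('pics/s4.png')
m=imaging.snapshot('top');b=cv2.resize(m[110:300,150:400,::-1],None,fx=3,fy=3,interpolation=cv2.INTER_CUBIC);cv2.imwrite('pics/t4.png',b)"
```

```text
to C ([0.0017, 0.0011, 0.1791], [-0.0037, -0.0, -0.0015]) [-0.  -0.4  1. ]
ring [267.5952381  220.33333333] [259 217] [277 224] cam [220.11547344 257.67667436]
-0.416 [266.97167116 220.2997065 ] [266.9946202  217.81645624]
-0.436 [267.5824827  220.50966795] [267.60840613 218.0263492 ]
-0.456 [268.18770227 220.7281524 ] [268.2165761  218.24475964]
```

View pics/s4.png

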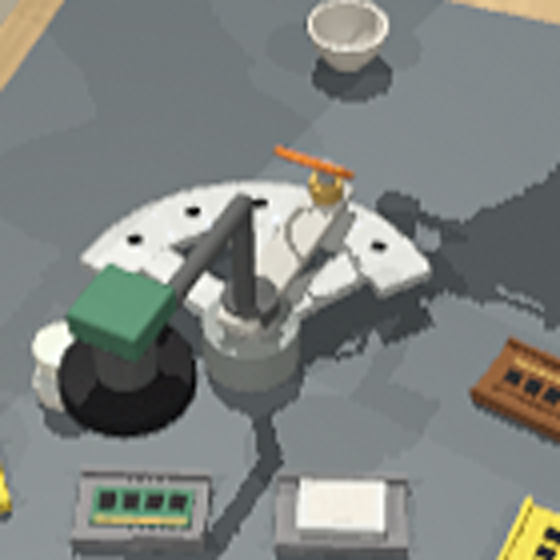

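View pics/t4.png

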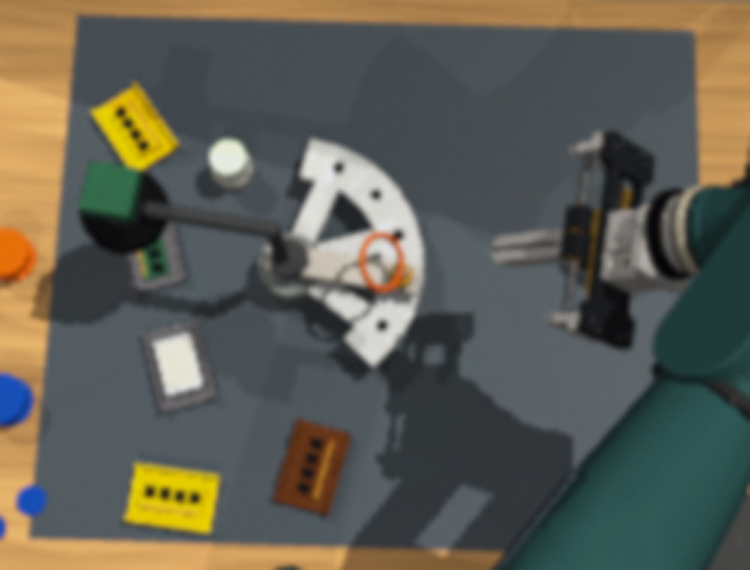

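The finger is clear of the ring. The pin sits in the next hole, with the middle hole now empty at (398,236) in the top view. The ring is at home height, and the bench is undisturbed.

```bash
python3 -c "
from bench import robot
print(robot.close_job())"
```

```text
the job is handed in; nothing more can be done
None
```

I lifted the pin by its ring, swung the arm one hole (to −0.436 rad) so the camera stands over the green memory module, let the pin drop home and took the finger out; the last pictures showed nothing else moved, and the job is handed in after about 7 s.

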